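# Park the bottle crate against its rail

## Robot

A 6-joint arm with a two-finger parallel gripper is mounted at the origin on a cart in front of the work surface, level with it; the furniture and walls round the work are solid. World frame = base frame: x ahead of the robot, y to its left, z up, the work surface at z = 0. Lengths are in m, angles in degrees, forces in N, time in s.
With the tool pointing down it reaches from about 0.4 to 0.825 m from the base axis. Payload 7 kg.
Tool frame: the origin (TCP) lies on the centre line of the jaws, within the pads' length; the fingertips stand r.nose_length ahead of it and the grasp point (between the pads) lies 2 mm behind it (r.nose_length is the distance from the TCP to the fingertips, in m); z points along the fingers, y is the direction in which the jaws open and shut (so a half turn about z gives the same grasp; the last joint's range is limited). The gripper opens to 88 mm and grips with 3 to 60 N. Pads are 19 mm wide; open, the fingers measure 130 mm over their backs; the gripper's body (78 mm by 193 mm) begins 47 mm behind the grasp point.
Start: joints at [-58.78, 20.546, 0.682, 0, -70.136, -16.507], TCP at [0.171, -0.653, 0.244] pointing down, gripper open.
Joint ranges: [-176.03, 176.03], [-82.01, 121.73], [-58.28, 71.71], [-173.87, 95.51], [-174.79, -0.11], [-173.66, 173.66]. Speed limits (degrees/s): [136.94, 136.94, 172.46, 180, 180, 180].

## Interface

Orientations are given as [roll, pitch, yaw] about the fixed x, y, z axes, in that order (R = Rz(yaw) Ry(pitch) Rx(roll)).
In Python, from plant import r gives the robot as it stands.
- The arm moves only by the tool apply_moves, never from a script. Its argument "targets" is a list of rows, each a list of 3 entries, a list of its own where there are three numbers: the shift along the tool's x, y, z scaled (see below), then the turn, a rotation vector about the tool's x, y, z scaled (see below), then the finger opening in mm, from 0 to 87.6. A call has 1 to 5 rows; each row shifts and turns the pose as measured when the row begins, along the tool's axes as they then stand; what a row does not reach is not made up. The controller multiplies each number of a shift by 0.04 m and each number of a turn by 8 degrees. A row lasts 1/10 s, in which the tool goes at most 50 mm and 8.59 degrees, less where a joint would pass 70% of its speed; a pose out of reach is approached as far as the arm can. A call with a number of a shift or a turn outside -1 to 1 is refused whole. A call with a gripper value outside its range is refused whole. The fingers move at their own pace and stop on an object; "squeeze" is the grip in N (left out, the last holds). Time passes only in rows, so rows that do not move let the fingers close. It gives the time, the measured TCP pose, the force and the opening at its end, in the units of the state.
- r.get_state(): the state, without advancing time (a new reading comes with each control period).
- r.capture(name): name is "scene" or "top"; returns a dict with "img" (384x512x3 uint8, blue, green, red), "z_map" (384x512 float32, m along the optical axis (not along the pixel's ray), 0 where there is no reading), "fx", "fy", "cx", "cy" (pixels), "camera_from_world" (4x4, takes a point from world to camera coordinates). Camera axes: x right, y up, looking along -z (the intrinsics and any distortion apply to the point x, -y, -z); pixel columns grow to the right and rows downward; lengths in m; the calibration is good to about 2 mm. A picture is of the moment at which its call begins.
- r.close_job(): hands the job in, once; it reports no verdict.
The state is a dict: "time_s": time; "joints": joint angles; "qd": joint speeds; "joint_torque": joint torques, N m; "tcp_pos": TCP position; "eef_rot": TCP orientation; "contact_force": force on the tool from outside, world axes, zero at the start; "moment": the same for the moment, N m; "gripper_width": finger opening in m.
Only numpy, scipy, OpenCV 4.12 (cv2) and the standard library are available. Lean on these libraries where they do the work, as an engineer would, in place of code of your own. Each camera call takes 0.05 s, during which the arm holds its last target.

## Task

The heavy wooden crate with the two bottles has been left out on the worktop. Push it back into its bay, the low dark U-shaped wooden kerb, until its back is flush against the kerb's rail and it stands between the two cheeks. Push it with the fingers low down near its base, so that it slides upright without rocking; never grip, lift or tip it, and leave the other things where they stand.

Things in the scene. Friction and masses are not known exactly. Their poses are not given: they have to be found in the camera images.
- crate: Light-wood crate with a green and an amber bottle: walls 100 mm deep (x -50 to 50), 150 wide (y), up to 160 mm; caps to 215. Its 24 mm thick base board, as wide, also sticks out 45 mm in front (x -95 to 50). Loose, 0.7 to 0.95 kg, slides under 3 to 7 N, tips if pushed over about 60 mm up. Origin: underside, below the middle of the walls. +x: back face, which goes against the rail.
- bay: Fixed U-shaped kerb of dark wood, 18 mm high. Origin: on the worktop, middle of the rail's inner face. The 20 mm thick rail runs along y; two 20 mm thick cheeks with round ends reach 45 mm from its inner face to -x, 204 mm clear between them. It opens to -x, roughly towards the robot. Parked, the crate's origin is 50 mm to -x of the bay's origin, both x axes parallel.
- spice_jar: Spice jar with a dark cap, 41 mm across, 105 mm tall, loose, behind the middle or left part of the rail; to be left alone. Origin: centre of its underside.
- salt_shaker: Clear and white salt shaker, 44 mm across, 90 mm tall, loose, behind the right part of the rail; to be left alone. Origin: centre of its underside.
- salt_pot: Brown turned wooden salt pot with a lid, 66 mm across, 68 mm tall, loose, right of the bay; to be left alone. Origin: centre of its underside.
- ramekin: Small white ramekin, 61 mm across, 37 mm tall, loose, on the strip in front of the sink; to be left alone. Origin: centre of its underside.
- timer: White kitchen timer with a dark dial, 66 mm across, 48 mm tall, loose, at the front of the worktop left of the sink; to be left alone. Origin: centre of its underside.
- garlic: Garlic bulb, 50 mm across, 48 mm tall, loose, between the sink and the bay, further back; to be left alone. Origin: centre of its underside.

How it is judged:
By the outcome, as a careful person would: the job done as asked, in the order asked, and still so for the second after the job is handed in, with the robot touching nothing.
It also fails if it takes over 40 s, if anything falls off the work surface, if the arm or the gripper's body presses on something with over 40 N, if the wrist force passes 120 N, or if a joint passes its speed limit or range.

## Working session

There is one attempt and no reset: what is moved stays moved. The work goes in short steps, Python scripts to look and compute and a tool call to move; the robot and the scene stay as the last step left them, time stands still between calls to the robot, and variables do not carry over. Pictures are saved under pics/ and viewed, and the job is handed in when it is done.

Besides the shell and the picture viewer there is one more tool, called as name(argument=value, ...), one argument or row to a line, values as JSON. apply_moves: Moves the arm, as the interface text tells. Its arguments: {"type":"object","properties":{"targets":{"type":"array","items":{"type":"array"}},"squeeze":{"type":"number"}},"required":["targets"]}

```bash
mkdir -p pics; ls; python3 - <<'E'
from plant import r
import cv2,numpy as np,pickle
s=r.get_state()
print(s,r.nose_length)
for n in("scene","top"):
    c=r.capture(n); cv2.imwrite(f"pics/{n}0.png",c["img"]); pickle.dump(c,open(f"{n}0.pkl","wb"))
    print(n,c["fx"],c["fy"],c["cx"],c["cy"],np.round(c["camera_from_world"],3).tolist(),c.keys())
E
```

```text
pics
{'time_s': 0.0, 'joints': array([-5.87802246e+01,  2.05929800e+01,  6.33967698e-01, -2.15309739e-02,
       -7.01369692e+01, -1.65060023e+01]), 'qd': array([ 0.0112617 , -0.02434327, -0.01364675,  0.02702469, -0.0002363 ,
       -0.01382922]), 'joint_torque': array([ 3.51971694e-04, -5.82717919e+01,  2.93067473e+01,  6.99775279e+00,
        6.99288736e-03, -1.31287738e-04]), 'tcp_pos': array([ 0.17129616, -0.65241728,  0.24260228]), 'eef_rot': array([ 1.79902223e+02, -7.86645466e-03, -1.65293553e+02]), 'contact_force': array([ 0.57396358, -0.95120077,  0.5224177 ]), 'moment': array([-0.03143826,  0.04149824, -0.01280363]), 'gripper_width': 0.08794643238031506} 0.017
scene 357.30323057225417 357.30323057225417 259.49232638037824 175.0982726841652 [[0.812, -0.583, 0.026, -0.582], [0.246, 0.383, 0.89, -0.131], [-0.529, -0.717, 0.455, -1.037], [0.0, 0.0, 0.0, 1.0]] dict_keys(['img', 'z_map', 'fx', 'fy', 'cx', 'cy', 'camera_from_world'])
top 432.5428982512721 432.5428982512721 250.46907123649893 191.83994177703522 [[-0.023, -0.999, -0.027, -0.147], [0.982, -0.028, 0.189, -0.57], [-0.19, -0.022, 0.982, -1.341], [0.0, 0.0, 0.0, 1.0]] dict_keys(['img', 'z_map', 'fx', 'fy', 'cx', 'cy', 'camera_from_world'])
```

View pics/scene0.png

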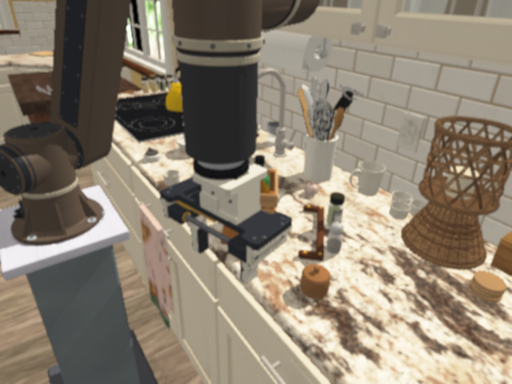

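View pics/top0.png

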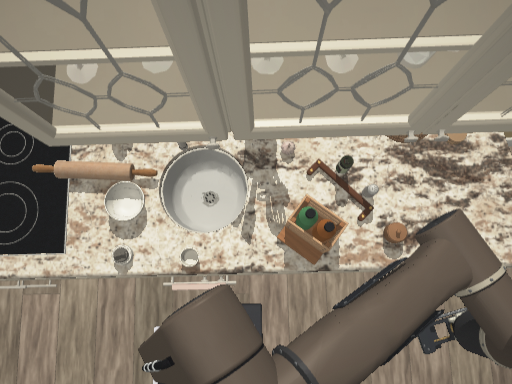

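The top view shows the crate near pixel (315,228), with its front board towards lower left. The bay is at (340,188), opening to the lower left, with the jar at (345,162), shaker at (370,190) and pot at (395,232). Next I'll measure them.

```bash
cat > h.py <<'E'
import numpy as np,cv2,pickle
def pts(c):
    z=c["z_map"].astype(float); h,w=z.shape
    u,v=np.meshgrid(np.arange(w),np.arange(h))
    P=np.stack([(u-c["cx"])/c["fx"]*z,-(v-c["cy"])/c["fy"]*z,-z],-1)
    T=np.linalg.inv(c["camera_from_world"])
    P=P@T[:3,:3].T+T[:3,3]; P[z<=0]=np.nan
    return P
def ray(c,u,v,h):
    d=np.array([(u-c["cx"])/c["fx"],-(v-c["cy"])/c["fy"],-1.])
    T=np.linalg.inv(c["camera_from_world"]); d=T[:3,:3]@d; o=T[:3,3]
    return o+d*(h-o[2])/d[2]
def proj(c,p):
    q=c["camera_from_world"]@np.r_[p,1]
    return np.array([c["cx"]+c["fx"]*q[0]/-q[2], c["cy"]-c["fy"]*q[1]/-q[2]])
E
python3 - <<'E'
from h import *
c=pickle.load(open("top0.pkl","rb")); P=pts(c)
sub=c["img"][130:280,250:430]
cv2.imwrite("pics/topz.png",cv2.resize(sub,None,fx=4.4,fy=4,interpolation=cv2.INTER_CUBIC)[:600,:792])
Z=P[...,2]
print(np.nanmedian(Z[180:240,260:280]))
hm=np.clip(np.nan_to_num(Z[130:280,250:430])*1000,0,250)
cv2.imwrite("pics/topH.png",cv2.applyColorMap(cv2.resize(hm.astype(np.uint8),None,fx=4.4,fy=4,interpolation=cv2.INTER_NEAREST),cv2.COLORMAP_JET))
print(np.round(P[150:262:8,285:400:8,2]*1000).tolist())
E
```

```text
0.0007975880557531401
[[33.0, 32.0, 2.0, -3.0, 3.0, -1.0, 4.0, -3.0, 1.0, 2.0, -4.0, 2.0, 1.0, -1.0, 5.0], [4.0, 1.0, -0.0, 4.0, 3.0, -0.0, 4.0, 102.0, 104.0, -1.0, -3.0, -1.0, 2.0, -3.0, 3.0], [-0.0, -5.0, 0.0, -2.0, 15.0, 17.0, -1.0, 86.0, 109.0, -0.0, 1.0, -0.0, -0.0, -2.0, -1.0], [1.0, 9.0, 4.0, 22.0, 4.0, -4.0, 20.0, 2.0, 4.0, 2.0, -2.0, 1.0, 3.0, 3.0, 4.0], [2.0, -3.0, 6.0, 2.0, 1.0, 0.0, -1.0, 21.0, -1.0, -3.0, -2.0, 1.0, 2.0, 1.0, -2.0], [4.0, 1.0, 1.0, -6.0, -3.0, 2.0, 8.0, 2.0, 21.0, 4.0, 55.0, 86.0, 2.0, -3.0, -2.0], [5.0, 6.0, 3.0, 160.0, -1.0, 6.0, 0.0, 5.0, 2.0, 20.0, 4.0, 0.0, 8.0, -1.0, -3.0], [4.0, -3.0, 46.0, 151.0, 114.0, -2.0, 3.0, -0.0, 3.0, 1.0, 20.0, 14.0, 5.0, 2.0, 2.0], [2.0, 157.0, 157.0, 216.0, 157.0, 96.0, 161.0, -1.0, -3.0, -3.0, 17.0, -4.0, -2.0, 0.0, -2.0], [3.0, 161.0, 145.0, 164.0, 23.0, 174.0, 156.0, 158.0, -1.0, 5.0, 2.0, 3.0, 1.0, -2.0, 54.0], [25.0, 52.0, 164.0, 24.0, 150.0, 186.0, 171.0, 160.0, -1.0, -1.0, -2.0, 3.0, 2.0, 56.0, 70.0], [27.0, 27.0, 28.0, 116.0, 74.0, 141.0, 111.0, -4.0, 8.0, 3.0, 1.0, -1.0, 4.0, 40.0, 50.0], [-0.0, 23.0, 15.0, 26.0, 74.0, 161.0, nan, 5.0, 4.0, 4.0, 7.0, 0.0, 1.0, -2.0, -1.0], [-1.0, 5.0, 25.0, 23.0, 23.0, -1.0, 1.0, 2.0, 0.0, -2.0, -1.0, -2.0, 2.0, 4.0, 2.0]]
```

View pics/topz.png

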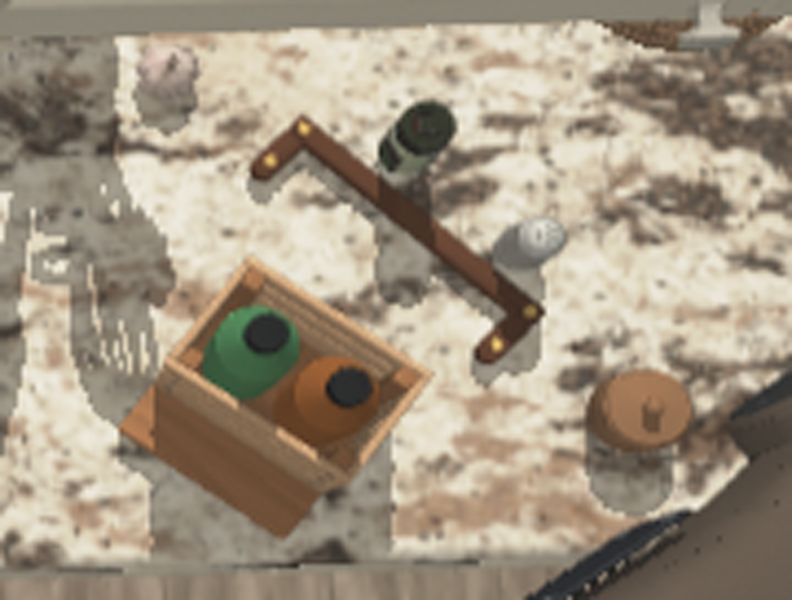

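View pics/topH.png

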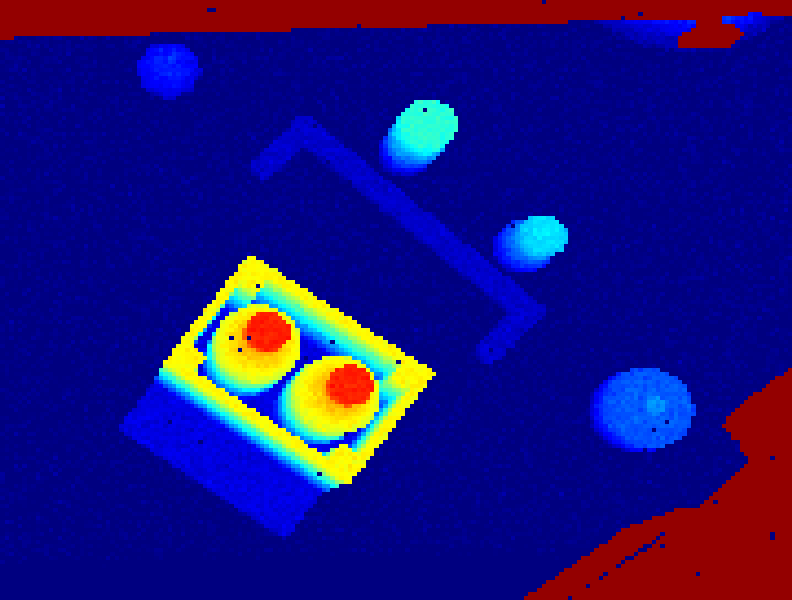

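The views are clear. I'll fit rectangles to the crate rim (about 160 mm up) and the kerb (about 18 mm up), and get the small items' centres.

```bash
cat >> h.py <<'E'
def rect(Q):
    (cx,cy),(w,h),a=cv2.minAreaRect((np.asarray(Q)*1000).astype(np.float32))
    return cx,cy,w,h,a
def crate(c,roi=(130,285,250,430)):
    P=pts(c); m=np.zeros(P.shape[:2],np.uint8)
    a,b,d,e=roi
    # rays onto z=0.16 of pixels whose depth is at rim height
    m[a:b,d:e]=(np.abs(P[a:b,d:e,2]-.16)<.012)
    m=cv2.morphologyEx(m,cv2.MORPH_OPEN,np.ones((2,2)))
    n,l,s,_=cv2.connectedComponentsWithStats(m); k=1+np.argmax(s[1:,4]); 
    v,u=np.where(m>0)
    Q=np.array([ray(c,x,y,.16)[:2] for x,y in zip(u,v)])
    return rect(Q),len(Q)
def bay(c,roi=(150,230,300,385)):
    P=pts(c); a,b,d,e=roi; m=np.zeros(P.shape[:2],np.uint8)
    I=c["img"].astype(int)
    m[a:b,d:e]=((np.abs(P[a:b,d:e,2]-.018)<.009))[...]
    n,l,s,_=cv2.connectedComponentsWithStats(m); k=1+np.argmax(s[1:,4]); m=(l==k)
    v,u=np.where(m); Q=np.array([ray(c,x,y,.018)[:2] for x,y in zip(u,v)])
    return rect(Q),len(Q),Q
E
python3 - <<'E'
from h import *
c=pickle.load(open("top0.pkl","rb"))
print("crate",crate(c))
b=bay(c);print("bay",b[:2])
P=pts(c)
v,u=np.mgrid[0:384,0:512]
for n,(a,bb,d,e),zl in [("jar",(150,178,335,360),.09),("shaker",(178,202,362,382),.075),("pot",(220,248,383,410),.05),("garlic",(135,160,278,298),.015)]:
    q=P[a:bb,d:e].reshape(-1,3); q=q[(q[:,2]>zl)&(q[:,2]<.13)]; print(n,q.mean(0).round(3),np.round((q.max(0)+q.min(0))/2,3))
E
```

```text
crate ((448.4674987792969, -359.11151123046875, 149.59573364257812, 101.38325500488281, 52.26803207397461), 873)
bay ((573.4844360351562, -452.6217956542969, 243.28355407714844, 65.80985260009766, 45.003814697265625), 623)
jar [ 0.645 -0.464  0.105] [ 0.646 -0.465  0.101]
shaker [ 0.559 -0.544  0.086] [ 0.56  -0.547  0.086]
pot [ 0.426 -0.617  0.055] [ 0.426 -0.618  0.061]
garlic [ 0.718 -0.289  0.032] [ 0.72  -0.29   0.033]
```

Measured, with the bay frame at yaw -45°:
- **Crate:** origin (0.448, -0.359), yaw -37.7°.
- **Bay:** origin (0.582, -0.462).
- **Needed move:** about 117 mm along bay x, +22 mm along bay y, and a -7.3° turn.

I'll push the front edge of the base board with both fingertips, held parallel to it. First I go behind the crate, staying high.

apply_moves(
  targets=[
    [[-0.66, 0.79, 0], [0, 0, 0], 70],
    [[-0.66, 0.79, 0], [0, 0, 0], 70],
    [[-0.66, 0.79, 0], [0, 0, 0], 70],
    [[-0.66, 0.79, 0], [0, 0, 0], 70],
    [[-0.66, 0.79, 0], [0, 0, 0], 70],
  ],
)

```text
time_s: 0.6
tcp_pos: [0.2584, -0.4629, 0.2379]
eef_rot: [179.5, -0.2, -165.7]
contact_force: [1.2, -0.3, 0.3]
gripper_width: 0.0699
```

apply_moves(
  targets=[
    [[-0.66, 0.79, -0.05], [0, 0, 0], 70],
    [[-0.66, 0.79, -0.05], [0, 0, 0], 70],
    [[-0.66, 0.79, -0.05], [0, 0, 0], 70],
    [[-0.66, 0.79, -0.05], [0, 0, 0], 70],
    [[-0.5, 0.6, -0.05], [0, 0, 0], 70],
  ],
)

```text
time_s: 1.1
tcp_pos: [0.3441, -0.2774, 0.2478]
eef_rot: [179.4, -0.2, -165.7]
contact_force: [1.4, -0.1, -0.3]
gripper_width: 0.0701
```

apply_moves(
  targets=[
    [[0, 0, 0], [0, 0, -1], 70],
    [[0, 0, 0], [0, 0, -1], 70],
    [[0, 0, 0], [0, 0, -1], 70],
    [[0, 0, 0], [0, 0, -1], 70],
    [[0, 0, 0], [0, 0, -1], 70],
  ],
)

```text
time_s: 1.6
tcp_pos: [0.3453, -0.2724, 0.2478]
eef_rot: [179.4, 0.3, -124.0]
contact_force: [0.0, 0.2, 0.2]
gripper_width: 0.0702
```

apply_moves(
  targets=[
    [[0, 0, 0], [0, 0, -1], 70],
    [[0, 0, 0], [0, 0, -1], 70],
    [[0, 0, 0], [0, 0, -1], 70],
    [[0, 0, 0], [0, 0, -1], 70],
    [[0, 0, 0], [0, 0, -1], 70],
  ],
)

```text
time_s: 2.1
tcp_pos: [0.3441, -0.2716, 0.2465]
eef_rot: [179.6, 0.7, -82.3]
contact_force: [-0.1, 0.1, 1.1]
gripper_width: 0.07
```

apply_moves(
  targets=[
    [[0, 0, 0], [0, 0, -1], 70],
    [[0, 0, 0], [0, 0, -1], 70],
    [[0, 0, 0], [0, 0, -1], 70],
    [[0, 0, 0], [0, 0, -1], 70],
    [[0, 0, 0], [0, 0, -1], 70],
  ],
)

```text
time_s: 2.6
tcp_pos: [0.3427, -0.2709, 0.2452]
eef_rot: [-179.8, 0.9, -40.6]
contact_force: [-0.2, -0.1, 0.2]
gripper_width: 0.0701
```

```bash
cat >> h.py <<'E'
from scipy.spatial.transform import Rotation as Ro
def need(s,xy,z,yaw):
    R=Ro.from_euler("xyz",s["eef_rot"],degrees=True)
    G=Ro.from_euler("xyz",[180,0,yaw],degrees=True)
    d=R.inv().apply(np.r_[xy,z]-s["tcp_pos"])
    rv=(R.inv()*G).as_rotvec(degrees=True)
    print("shift units",np.round(d/.04,2),"turn units",np.round(rv/8,2))
def infr(o,yaw,p):
    a=np.radians(yaw); d=np.asarray(p[:2])-o
    return np.array([d[0]*np.cos(a)+d[1]*np.sin(a),-d[0]*np.sin(a)+d[1]*np.cos(a)])
def outfr(o,yaw,q):
    a=np.radians(yaw); return np.array(o)+[q[0]*np.cos(a)-q[1]*np.sin(a),q[0]*np.sin(a)+q[1]*np.cos(a)]
CO=np.array([.4485,-.3591]); CY=-37.73; BO=np.array([.5823,-.4615]); BY=-45.0
E
python3 - <<'E'
from h import *
from plant import r
s=r.get_state(); print(s["tcp_pos"],infr(CO,CY,s["tcp_pos"]))
need(s,outfr(CO,CY,[-.132,0]),.03,CY)
c=pickle.load(open("top0.pkl","rb"));print(ray(c,300,270,0),ray(c,330,268,0))
E
```

```text
[ 0.3427343  -0.27092115  0.2452194 ] [-0.13761071  0.00501854]
shift units [0.23 0.14 5.38] turn units [-0.03  0.11 -0.36]
[ 0.31519206 -0.3136918   0.        ] [ 0.31923415 -0.41025039  0.        ]
```

apply_moves(
  targets=[
    [[0.12, 0.07, 0.95], [-0.03, 0.11, -0.36], 70],
    [[0.11, 0.07, 1.0], [0, 0, 0], 70],
    [[0, 0, 1.0], [0, 0, 0], 70],
    [[0, 0, 1.0], [0, 0, 0], 70],
    [[0, 0, 0.5], [0, 0, 0], 70],
  ],
)

```text
time_s: 3.1
tcp_pos: [0.349, -0.2821, 0.0655]
eef_rot: [-179.8, -0.6, -37.3]
contact_force: [-1.0, 0.0, 0.4]
gripper_width: 0.0703
```

```bash
python3 - <<'E'
from h import *
from plant import r
s=r.get_state(); print(s["tcp_pos"],s["eef_rot"],s["contact_force"],infr(CO,CY,s["tcp_pos"]))
need(s,outfr(CO,CY,[-.125,0]),.025,CY)
E
```

```text
[ 0.34902702 -0.28209297  0.06552142] [-179.82605043   -0.58534075  -37.26308211] [-1.02148209  0.01056228  0.44499602] [-1.25797280e-01  3.34907706e-05]
shift units [0.01 0.   1.01] turn units [-0.02 -0.07  0.06]
```

apply_moves(
  targets=[
    [[0, 0, 0.5], [-0.02, -0.07, 0.06], 70],
    [[0, 0, 0.4], [0, 0, 0], 70],
    [[0, 0, 0], [0, 0, 0], 70],
  ],
)

```text
time_s: 3.4
tcp_pos: [0.3461, -0.2813, 0.0247]
eef_rot: [179.8, 0.4, -37.8]
contact_force: [-0.6, 0.5, -0.6]
gripper_width: 0.0702
```

```bash
python3 - <<'E'
from h import *
from plant import r
s=r.get_state(); print(s["tcp_pos"],s["eef_rot"],s["contact_force"],infr(CO,CY,s["tcp_pos"]))
need(s,outfr(CO,CY,[-.107,0]),.025,CY)
c=r.capture("scene"); cv2.imwrite("pics/s1.png",c["img"])
c=r.capture("top"); cv2.imwrite("pics/t1.png",cv2.resize(c["img"][130:290,240:430],None,fx=4,fy=3.7))
E
```

```text
[ 0.34606173 -0.28130607  0.02469884] [179.84433589   0.41212942 -37.79376625] [-0.55372327  0.53505662 -0.60915235] [-0.12862408 -0.00115873]
shift units [ 0.54 -0.03 -0.01] turn units [ 0.02  0.05 -0.01]
```

View pics/s1.png

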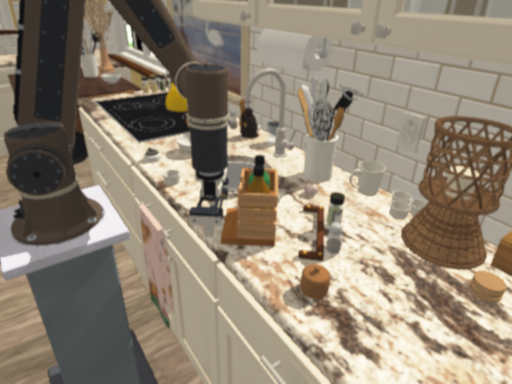

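View pics/t1.png

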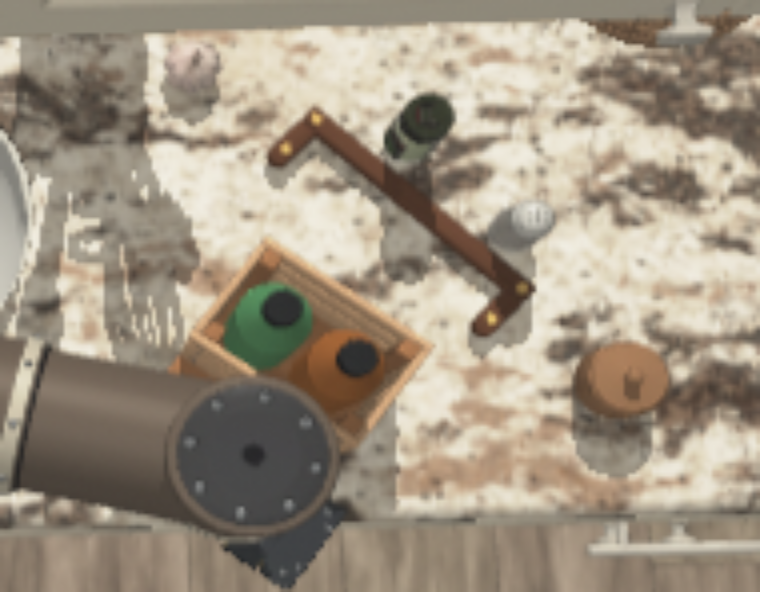

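The scene view shows the fingers low in front of the board, near (205,212), and the wrist clear of the crate wall. Now I'll close up to contact.

apply_moves(
  targets=[
    [[0.25, 0.03, 0], [0, 0.05, 0], 70],
    [[0.15, 0, 0], [0, 0, 0], 70],
    [[0.1, 0, 0], [0, 0, 0], 70],
    [[0.1, 0, 0], [0, 0, 0], 70],
  ],
)

```text
time_s: 3.9
tcp_pos: [0.3674, -0.2986, 0.0293]
eef_rot: [180.0, -0.3, -37.8]
contact_force: [-2.7, 2.0, -2.9]
gripper_width: 0.07
```

```bash
cat > st.py <<'E'
from h import *
from plant import r
s=r.get_state(); print(s["tcp_pos"].round(4),s["eef_rot"].round(2),"F",s["contact_force"].round(1),"crate0",infr(CO,CY,s["tcp_pos"]).round(4),"bay",infr(BO,BY,s["tcp_pos"]).round(4))
E
python3 st.py
```

```text
[ 0.3674 -0.2986  0.0293] [179.98  -0.34 -37.76] F [-2.7  2.  -2.9] crate0 [-0.1012 -0.0018] bay [-0.2672 -0.0367]
```

Contact made (about 3.4 N). I'll start with a gentle push in 6 mm steps, slightly left of the crate's normal.

apply_moves(
  targets=[
    [[0.15, -0.03, 0.03], [0, 0, 0.03], 70],
    [[0.15, -0.03, 0.03], [0, 0, 0.03], 70],
    [[0.15, -0.03, 0.03], [0, 0, 0.03], 70],
    [[0.15, -0.03, 0.03], [0, 0, 0.03], 70],
    [[0.15, -0.03, 0.03], [0, 0, 0.03], 70],
  ],
)

```text
time_s: 4.4
tcp_pos: [0.3847, -0.3097, 0.0224]
eef_rot: [179.7, 0.8, -39.2]
contact_force: [-6.2, 5.0, 6.6]
gripper_width: 0.0699
```

```bash
cat >> st.py <<'E'
if len(__import__("sys").argv)>1:
    n=__import__("sys").argv[1]
    c=r.capture("top"); pickle.dump(c,open(f"{n}.pkl","wb")); cv2.imwrite(f"pics/{n}.png",cv2.resize(c["img"][130:290,240:430],None,fx=4,fy=3.7))
    P=pts(c)
    # caps: points over 0.205 near crate
    R,k=crate(c); print("rim",np.round(R,1),k)
    q=P[130:290,250:430].reshape(-1,3); q=q[(np.abs(q[:,2]-.213)<.008)&(q[:,0]>.38)]
    if len(q)>10:
        _,lab,cc=cv2.kmeans(q[:,:2].astype(np.float32),2,None,(3,30,1e-5),5,cv2.KMEANS_PP_CENTERS)
        print("caps",cc.round(4).tolist(),len(q))
E
python3 st.py t2; cp top0.pkl x.pkl; python3 - <<'E'
from h import *
c=pickle.load(open("top0.pkl","rb"));P=pts(c)
q=P[130:290,250:430].reshape(-1,3); q=q[(np.abs(q[:,2]-.213)<.008)&(q[:,0]>.38)&(q[:,1]>-.55)]
_,lab,cc=cv2.kmeans(q[:,:2].astype(np.float32),2,None,(3,30,1e-5),5,cv2.KMEANS_PP_CENTERS)
print(cc,[infr(CO,CY,p) for p in cc])
E
```

```text
[ 0.3847 -0.3097  0.0224] [179.65   0.79 -39.23] F [-6.2  5.   6.6] crate0 [-0.0807  0.    ] bay [-0.2471 -0.0324]
rim [ 471.1 -378.3  149.6   91.7   51. ] 508
caps [[0.490200012922287, -0.3476000130176544], [0.45100000500679016, -0.3986999988555908]] 149
[[ 0.4321199  -0.38155407]
 [ 0.47085944 -0.33131433]] [array([ 0.0007855 , -0.02778265]), array([0.00068095, 0.03565844])]
```

View pics/t2.png

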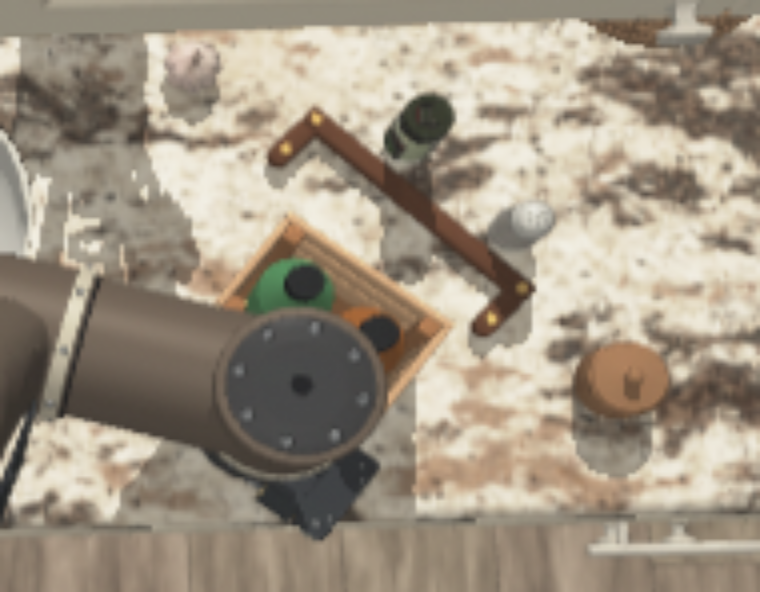

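The top view shows the crate moved about 25 mm along its axis; it's upright and following the fingers, with its back corner near (290,218) in the crop. The force is along the normal. I'll hold the heading, which gains leftward offset, and turn later.

apply_moves(
  targets=[
    [[0.18, -0.05, -0.02], [0, 0.05, 0], 70],
    [[0.18, -0.05, -0.02], [0, 0.05, 0], 70],
    [[0.18, -0.05, 0], [0, 0, 0], 70],
    [[0.18, -0.05, 0], [0, 0, 0], 70],
    [[0.18, -0.05, 0], [0, 0, 0], 70],
  ],
)

```text
time_s: 4.95
tcp_pos: [0.4134, -0.3239, 0.0224]
eef_rot: [179.4, 0.7, -39.5]
contact_force: [-8.0, 3.7, 5.8]
gripper_width: 0.0705
```

```bash
cat >> h.py <<'E'
def crate2(c):
    "crate pose from rear/side rim points and caps"
    P=pts(c); m=(np.abs(P[...,2]-.16)<.006); m[:130]=0; m[290:]=0; m[:,:250]=0; m[:,430:]=0
    m2=(np.abs(P[...,2]-.213)<.008); m2[:130]=0; m2[290:]=0; m2[:,:250]=0;m2[:,430:]=0
    q=P[m2]; q=q[(q[:,0]>.38)&(q[:,1]>-.56)]
    _,lab,cc=cv2.kmeans(q[:,:2].astype(np.float32),2,None,(3,30,1e-5),5,cv2.KMEANS_PP_CENTERS)
    mid=cc.mean(0); yaw=-37.73
    # back edge: points of rim with local x>0.03
    for _ in range(4):
        p=P[m][:,:2]; l=np.array([infr(mid,yaw,x) for x in p])
        k=(l[:,0]>.02)&(l[:,0]<.07)&(abs(l[:,1])<.085)
        if k.sum()<20: break
        # outer back edge: max x per y-bin
        b=np.round(l[k,1]/.006).astype(int); pk=p[k]; lk=l[k]
        e=np.array([pk[b==i][np.argmax(lk[b==i,0])] for i in np.unique(b) if abs(i*.006)<.068])
        vx,vy,x0,y0=cv2.fitLine(e.astype(np.float32),cv2.DIST_HUBER,0,.01,.01).ravel()
        a=np.degrees(np.arctan2(vy,vx))%180; yaw=a-90
    back=infr(mid,yaw,[x0,y0])[0]
    ys=lk[:,1]
    o=outfr(mid,yaw,[-.0007,-.0039])
    return o,yaw,back,(ys.min()+ys.max())/2
E
cat >> st.py <<'E'
    o,y,b,yc=crate2(c); ob=infr(BO,BY,o); print("crate2 o",o.round(4),"yaw",round(y,2),"back edge from mid",round(b,4),"rim ycentre",round(yc,4),"in bay",ob.round(4),"tcp in crate",infr(o,y,s["tcp_pos"]).round(4))
E
python3 - <<'E'
from h import *
for n in("top0","t2"): print(crate2(pickle.load(open(n+".pkl","rb"))))
E
python3 st.py t3
```

```text
(array([ 0.44854495, -0.35908532], dtype=float32), np.float32(-37.828125), np.float32(0.05011259), np.float64(-0.00016466960865257896))
(array([ 0.46757197, -0.37573293], dtype=float32), np.float32(-39.58858), np.float32(0.04915368), np.float64(0.0005503303261204448))
[ 0.4134 -0.3239  0.0224] [179.39   0.72 -39.46] F [-8.   3.7  5.8] crate0 [-0.0493  0.0064] bay [-0.2167 -0.0221]
rim [ 501.5 -395.2  149.8   85.7   50.1] 440
caps [[0.3896999955177307, -0.28859999775886536], [0.5024999976158142, -0.3849000036716461]] 139
crate2 o [ 0.4436 -0.3398] yaw -28.2 back edge from mid 0.0659 rim ycentre -0.0125 in bay [-0.1841 -0.012 ] tcp in crate [-0.0341 -0.0002]
```

View pics/t3.png

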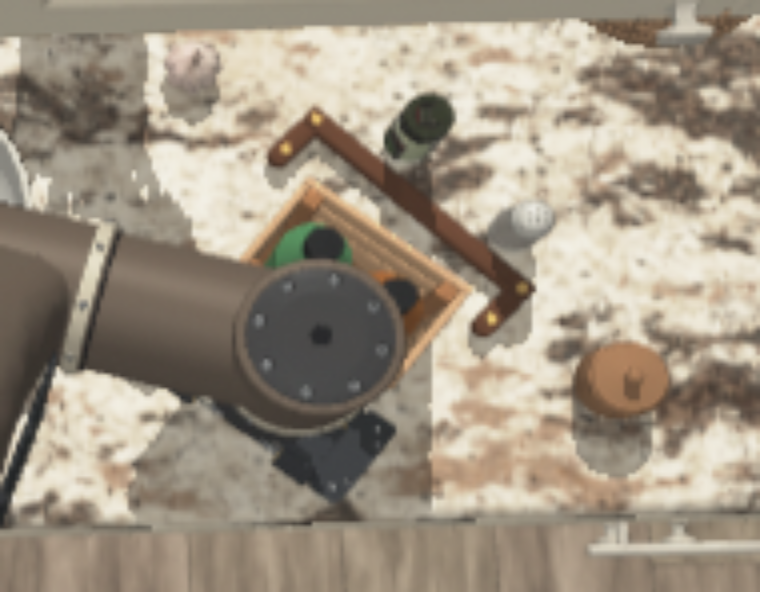

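The crop shows the crate's back about 60 mm from the rail, with its back corners at (310,180) and (470,290). The rim fit puts the crate at about (-111, -11) mm in the bay frame, yaw -40°; friction is carrying it sideways as hoped. The cap-based fit was spoiled by the arm, so I'll use the rim rectangle instead.

apply_moves(
  targets=[
    [[0.17, -0.045, -0.03], [0, 0.05, 0.08], 70],
    [[0.17, -0.045, -0.03], [0, 0.05, 0.08], 70],
    [[0.17, -0.05, 0], [0, 0, 0.08], 70],
    [[0.17, -0.05, 0], [0, 0, 0.08], 70],
  ],
)

```text
time_s: 5.4
tcp_pos: [0.4403, -0.3363, 0.0242]
eef_rot: [179.3, -0.0, -42.2]
contact_force: [-4.4, 2.7, 0.0]
gripper_width: 0.0703
```

```bash
cat > st.py <<'E'
from h import *
from plant import r
import sys
s=r.get_state(); t=s["tcp_pos"]; print(s["time_s"],t.round(4),s["eef_rot"].round(2),"F",s["contact_force"].round(1),"bay",infr(BO,BY,t).round(4))
n=sys.argv[1]
c=r.capture("top"); pickle.dump(c,open(f"{n}.pkl","wb")); cv2.imwrite(f"pics/{n}.png",cv2.resize(c["img"][130:290,240:430],None,fx=4,fy=3.7))
R,k=crate(c); print("rim",np.round(R,1),k)
cx,cy,w,h,a=R
if w<h: w,h,a=h,w,a+90
yaw=a-90
o=outfr([cx/1e3,cy/1e3],yaw,[h/2e3-.0503,0]); print("crate o",o.round(4),"yaw",round(yaw,2),"in bay",infr(BO,BY,o).round(4),"tcp in crate",infr(o,yaw,t).round(4))
E
python3 st.py t4
```

```text
5.4 [ 0.4403 -0.3363  0.0242] [ 1.7935e+02 -3.0000e-02 -4.2180e+01] F [-4.4  2.7  0. ] bay [-0.1889 -0.0119]
rim [ 519.9 -407.1  149.5   99.9   47.7] 432
crate o [ 0.5196 -0.4069] yaw -42.34 in bay [-0.0829 -0.0057] tcp in crate [-0.1062 -0.0013]
```

View pics/t4.png

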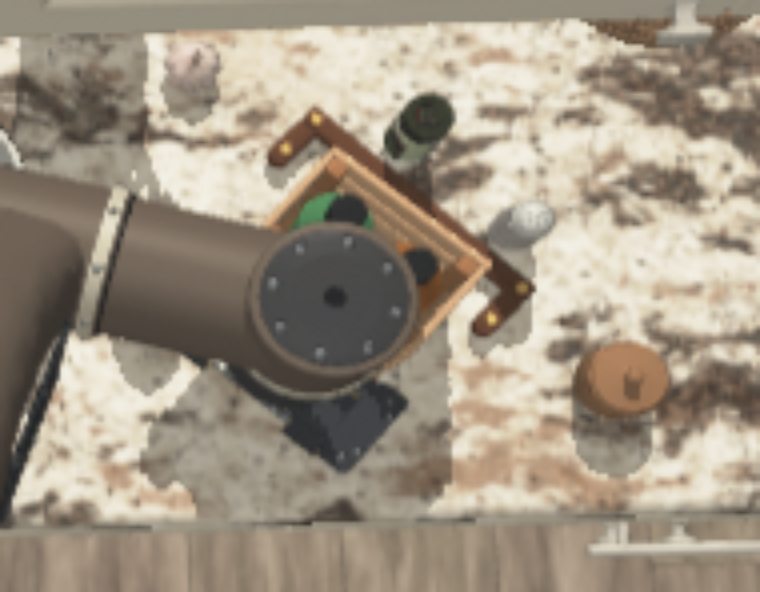

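The crate is entering the bay centred within 6 mm, with 33 mm to go and a 2.7° turn left.

apply_moves(
  targets=[
    [[0.15, -0.04, 0], [0, 0, 0.08], 70],
    [[0.15, -0.04, 0], [0, 0, 0.08], 70],
    [[0.15, -0.045, 0], [0, 0, 0.08], 70],
    [[0.12, -0.04, 0], [0, 0, 0.08], 70],
  ],
)

```text
time_s: 5.85
tcp_pos: [0.4624, -0.3475, 0.0243]
eef_rot: [179.3, 0.0, -44.9]
contact_force: [-4.3, 4.7, 2.2]
gripper_width: 0.0702
```

```bash
python3 st.py t5
```

```text
5.85 [ 0.4624 -0.3475  0.0243] [ 1.7932e+02  3.0000e-02 -4.4910e+01] F [-4.3  4.7  2.2] bay [-0.1654 -0.0041]
rim [ 538.5 -423.3  150.2  100.5   43.5] 405
crate o [ 0.5385 -0.4233] yaw -46.54 in bay [-0.058 -0.004] tcp in crate [-0.1073 -0.003 ]
```

About 8 mm to go; I'll finish gently and watch the force.

apply_moves(
  targets=[
    [[0.1, -0.01, 0], [0, 0, 0], 70],
    [[0.1, -0.01, 0], [0, 0, 0], 70],
    [[0.08, 0, 0], [0, 0, 0], 70],
  ],
)

```text
time_s: 6.2
tcp_pos: [0.4696, -0.3535, 0.0241]
eef_rot: [179.3, 0.3, -45.0]
contact_force: [-10.6, 21.3, 15.5]
gripper_width: 0.07
```

```bash
python3 st.py t6
```

```text
6.2 [ 0.4696 -0.3535  0.0241] [179.26   0.32 -45.  ] F [-10.6  21.3  15.5] bay [-0.1561 -0.0034]
rim [ 544.8 -427.2  149.6  102.    45.1] 400
crate o [ 0.5453 -0.4277] yaw -44.91 in bay [-0.0501 -0.0023] tcp in crate [-0.106  -0.0009]
```

The force rose to 24 N: the crate is against the rail, measured at (-50.1, -2.3) mm in the bay frame, yaw -44.9°. To let the rail itself square it, I'll back off, shut the fingers and give one gentle central push.

apply_moves(
  targets=[
    [[-0.3, 0, 0], [0, 0, 0], 70],
    [[-0.3, -0.05, 0], [0, 0, 0], 0],
    [[0, 0, 0], [0, 0, 0], 0],
    [[0, 0, 0], [0, 0, 0], 0],
    [[0, 0, 0], [0, 0, 0], 0],
  ],
  squeeze=10,
)

```text
time_s: 6.75
tcp_pos: [0.4581, -0.3356, 0.0263]
eef_rot: [179.5, -0.2, -44.8]
contact_force: [0.1, 0.6, 0.1]
gripper_width: 0.0435
```

```bash
python3 st.py t7
```

```text
6.75 [ 0.4581 -0.3356  0.0263] [179.47  -0.23 -44.84] F [0.1 0.6 0.1] bay [-0.1768  0.0012]
rim [ 544.9 -427.3  149.6  101.8   45.1] 595
crate o [ 0.5453 -0.4277] yaw -44.91 in bay [-0.0501 -0.0023] tcp in crate [-0.1267  0.0037]
```

apply_moves(
  targets=[
    [[0, 0.09, 0], [0, 0, 0], 0],
    [[0, 0, 0], [0, 0, 0], 0],
    [[0, 0, 0], [0, 0, 0], 0],
    [[0, 0, 0], [0, 0, 0], 0],
    [[0, 0, 0], [0, 0, 0], 0],
  ],
)

```text
time_s: 7.3
tcp_pos: [0.4561, -0.3393, 0.0263]
eef_rot: [179.5, -0.3, -44.9]
contact_force: [0.1, 0.4, 0.3]
gripper_width: 0.0022
```

apply_moves(
  targets=[
    [[0.2, 0, 0], [0, 0, 0], 0],
    [[0.15, 0, 0], [0, 0, 0], 0],
    [[0.1, 0, 0], [0, 0, 0], 0],
  ],
)

```text
time_s: 7.6
tcp_pos: [0.4698, -0.3528, 0.0265]
eef_rot: [179.5, -0.3, -44.9]
contact_force: [-0.2, 0.0, 0.1]
gripper_width: 0.0005
```

```bash
python3 st.py t8
```

```text
7.6 [ 0.4698 -0.3528  0.0265] [179.48  -0.29 -44.85] F [-0.2  0.   0.1] bay [-0.1564 -0.0027]
rim [ 544.8 -427.2  149.6  102.    45.1] 412
crate o [ 0.5453 -0.4277] yaw -44.91 in bay [-0.0501 -0.0023] tcp in crate [-0.1063 -0.0003]
```

apply_moves(
  targets=[
    [[0.06, 0, 0], [0, 0, 0], 0],
    [[0.06, 0, 0], [0, 0, 0], 0],
  ],
)

```text
time_s: 7.85
tcp_pos: [0.4692, -0.3537, 0.0252]
eef_rot: [179.4, 0.3, -45.0]
contact_force: [-4.7, 8.2, 7.0]
gripper_width: 0.0006
```

apply_moves(
  targets=[
    [[0.06, 0, 0], [0, 0, 0], 0],
    [[0.06, 0, 0], [0, 0, 0], 0],
  ],
)

```text
time_s: 8.05
tcp_pos: [0.4688, -0.3542, 0.0243]
eef_rot: [179.2, 0.8, -45.1]
contact_force: [-4.4, 9.0, 5.9]
gripper_width: 0.0006
```

apply_moves(
  targets=[
    [[0.12, 0, 0], [0, 0, 0], 0],
    [[0.12, 0, 0], [0, 0, 0], 0],
  ],
)

```text
time_s: 8.25
tcp_pos: [0.4678, -0.3553, 0.0227]
eef_rot: [179.1, 1.7, -45.2]
contact_force: [-9.1, 17.0, 12.4]
gripper_width: 0.0003
```

apply_moves(
  targets=[
    [[-0.3, 0, 0], [0, 0, 0], 0],
    [[-0.6, 0, -0.2], [0, 0, 0], 0],
    [[-0.2, 0, -0.8], [0, 0, 0], 0],
    [[0, 0, -1], [0, 0, 0], 0],
    [[0, 0, -1], [0, 0, 0], 0],
  ],
)

```text
time_s: 8.75
tcp_pos: [0.4356, -0.3224, 0.1407]
eef_rot: [178.7, 2.6, -45.3]
contact_force: [1.3, -0.3, -0.4]
gripper_width: 0.0003
```

```bash
python3 st.py t9; python3 -c "
from h import *
from plant import r
c=r.capture('scene');pickle.dump(c,open('s9.pkl','wb'));cv2.imwrite('pics/s9.png',cv2.resize(c['img'][130:300,190:390],None,fx=3.9,fy=3.5,interpolation=cv2.INTER_CUBIC))"
```

```text
8.75 [ 0.4356 -0.3224  0.1407] [178.7    2.55 -45.28] F [ 1.3 -0.3 -0.4] bay [-0.2021 -0.0054]
rim [ 545.1 -427.4  149.6  101.8   44.9] 357
crate o [ 0.5455 -0.4278] yaw -45.1 in bay [-0.0499 -0.0022] tcp in crate [-0.1522 -0.0034]
```

View pics/t9.png

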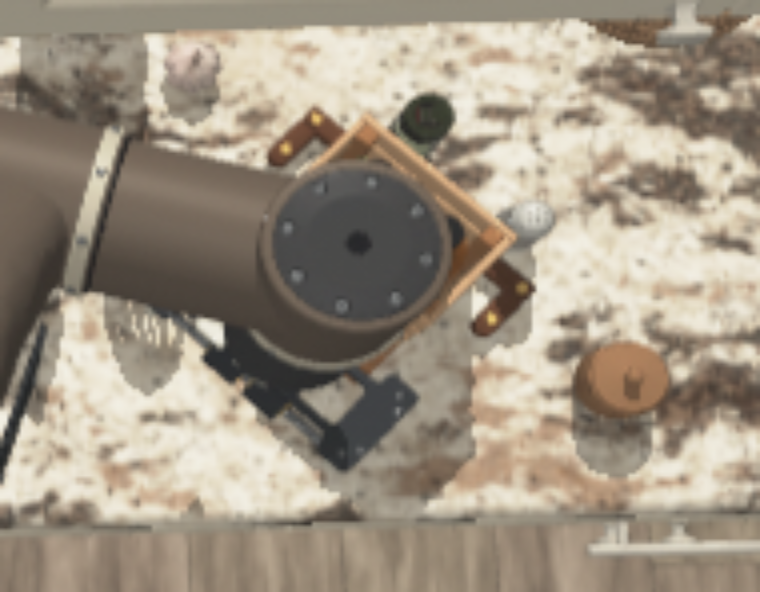

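View pics/s9.png

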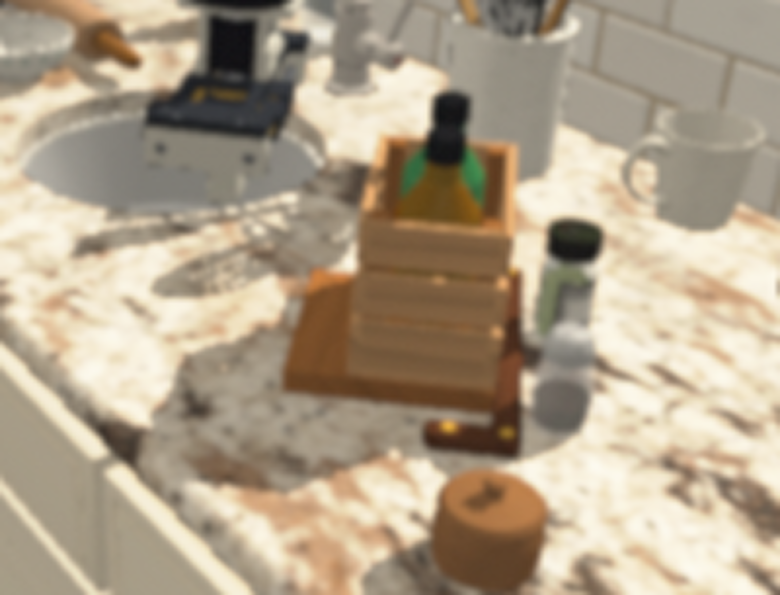

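The scene view shows the crate upright and flush on the rail near (505,380), between the cheeks, with the jar, shaker and pot in place. I'll retreat a little more, make a final check, then hand in.

apply_moves(
  targets=[
    [[-0.4, 0, -0.9], [0, 0, 0], 0],
    [[-0.4, 0, -0.9], [0, 0, 0], 0],
    [[-0.4, 0, -0.6], [0, 0, 0], 0],
    [[0, 0, 0], [0, 0, 0], 0],
  ],
)

```text
time_s: 9.25
tcp_pos: [0.4089, -0.2908, 0.2461]
eef_rot: [179.0, 1.9, -45.3]
contact_force: [0.2, 0.4, 0.8]
gripper_width: 0.0
```

```bash
python3 st.py t10; python3 - <<'E'
from h import *
c=pickle.load(open("t10.pkl","rb"));P=pts(c);c0=pickle.load(open("top0.pkl","rb"));P0=pts(c0)
for n,(a,bb,d,e),zl in [("jar",(145,178,338,362),.09),("shaker",(178,202,362,382),.075),("pot",(220,248,383,410),.05),("garlic",(135,160,278,298),.015),("ramekin",(245,270,178,202),.02),("timer",(243,270,108,135),.03)]:
    for PP in (P0,P):
        q=PP[a:bb,d:e].reshape(-1,3); q=q[(q[:,2]>zl)&(q[:,2]<.125)]; print(n,q.mean(0).round(3),len(q))
# straightness of crate back edge vs rail: rim yaw only
from plant import r
print(r.get_state()["contact_force"])
E
```

```text
9.25 [ 0.4089 -0.2908  0.2461] [178.98   1.9  -45.27] F [0.2 0.4 0.8] bay [-0.2433 -0.0019]
rim [ 545.  -427.3  149.6  102.    44.9] 435
crate o [ 0.5455 -0.4278] yaw -45.1 in bay [-0.0499 -0.0022] tcp in crate [-0.1935 -0.    ]
jar [ 0.645 -0.464  0.105] 147
jar [ 0.641 -0.462  0.105] 160
shaker [ 0.559 -0.544  0.086] 93
shaker [ 0.56  -0.545  0.086] 93
pot [ 0.426 -0.617  0.055] 275
pot [ 0.426 -0.618  0.055] 279
garlic [ 0.718 -0.289  0.032] 156
garlic [ 0.718 -0.289  0.033] 155
ramekin [0.367 0.046 0.035] 95
ramekin [nan nan nan] 0
timer [0.378 0.259 0.038] 174
timer [0.379 0.259 0.039] 175
[ 0.39244313 -0.26386669 -0.47145492]<stdin>:5: RuntimeWarning: Mean of empty slice.
  ret = um.true_divide(
```

The jar mean may include crate wall pixels, and the arm hides the ramekin, so I'll check both.

```bash
python3 - <<'E'
from h import *
from plant import r
a=pickle.load(open("scene0.pkl","rb"));b=r.capture("scene");t=pickle.load(open("t10.pkl","rb"));t0=pickle.load(open("top0.pkl","rb"))
for n,x,lo,hi in [("jar",[.645,-.464],.09,.12),("ramekin",[.367,.046],.02,.05)]:
    for nm,c in (("top0",t0),("top",t),("sc0",a),("sc",b)):
        q=pts(c).reshape(-1,3); k=(np.hypot(q[:,0]-x[0],q[:,1]-x[1])<.04)&(q[:,2]>lo)&(q[:,2]<hi)
        k&=infr(BO,BY,q[:,:2].T.reshape(2,-1).T.T-BO[:,None]*0 if 0 else [0,0])[0]<1
        l=(q[:,0]-BO[0])*.7071-(q[:,1]-BO[1])*.7071
        if n=="jar": k&=l>.012
        print(n,nm,k.sum(),q[k].mean(0).round(4) if k.any() else None)
cv2.imwrite("pics/s10.png",b["img"])
E
```

```text
jar top0 147 [ 0.6447 -0.4643  0.1046]
jar top 148 [ 0.6449 -0.4642  0.1046]
jar sc0 152 [ 0.6397 -0.4716  0.1022]
jar sc 153 [ 0.6398 -0.4714  0.102 ]
ramekin top0 95 [0.367  0.0457 0.0345]
ramekin top 0 None
ramekin sc0 156 [0.3647 0.0386 0.0302]
ramekin sc 158 [0.3646 0.0385 0.0301]
```

View pics/s10.png

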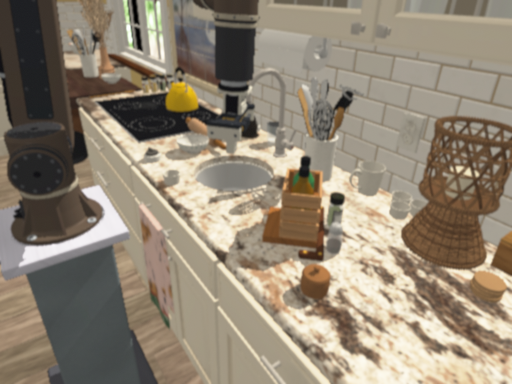

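The final view shows the crate parked and upright at (300,210), the arm clear at (235,110), and the other things where they stood.

```bash
python3 -c "
from plant import r
print(r.close_job()); print(r.get_state()['time_s'])"
```

```text
the job is handed in; nothing more can be done
None
the job is handed in; nothing more can be done
```

The crate is parked in its bay, flush against the rail and between the cheeks, and the job is handed in at about 9.4 s. I pushed it by the front edge of its base board with two fingertips 5–12 mm above the worktop, steering it sideways and turning it about 7°. One gentle central push with the fingers shut then squared it to the rail.

**Last checks:**
- **Position:** the crate is at (-49.9, -2.2) mm in the bay frame, where (-50, 0) is ideal, and its yaw is within 0.1° of the bay's. Measurement is good to about 2 mm. It stands upright.
- **Force:** the highest wrist force I read was about 28 N, when the crate met the rail. The arm was well clear and touching nothing at the end.
- **Other things:** the jar, shaker, pot, garlic, timer and ramekin are all within about 1 mm of where they started.

**Checks that disagreed:**
- A cap-based crate fit mid-push was spoiled by the arm blocking the view, so I used the rim rectangle instead.
- A first jar check read 4 mm off because it picked up crate wall pixels; redone without them, it showed no movement.
- The top camera could not see the ramekin behind the arm, so I checked it in the scene camera.

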